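Kit the flight parts and hold the tray ready

ROBOT

A 6-joint arm with a two-finger parallel gripper is mounted at the origin on the work surface. World frame = base frame: x ahead of the robot, y to its left, z up, the work surface at z = 0. Lengths are in mm, angles in rad, forces in N, time in s.
With the tool pointing down it reaches from about 300 to 775 mm from the base axis. Payload 14.6 kg.
Tool frame: the origin (TCP) lies between the finger pads, 19 mm behind the fingertips; this is the grasp point; x points along the fingers, z is the direction in which the jaws open and shut, and the axes are right-handed (so a half turn about x gives the same grasp; the last joint's range is limited). The gripper opens to 94 mm and grips with 3 to 60 N. Pads are 16 mm wide; open, the fingers measure 119 mm over their backs; the gripper's body (75 mm by 177 mm) begins 78 mm behind the grasp point.
Start: joints at [-1.398, 0.3, 1.521, -0, 1.321, -0.067], TCP at [130.623, -534.254, 224.246] pointing down, gripper open.
Joint ranges: [-3.03, 3.03], [-0.79, 2.21], [0.23, 2.52], [-1.04, 4.18], [0, 3.07], [-2.55, 2.55]. Speed limits (rad/s): [2.22, 2.22, 2.57, 3.14, 3.14, 3.14].

INTERFACE

Orientations are given as [roll, pitch, yaw] about the fixed x, y, z axes, in that order (R = Rz(yaw) Ry(pitch) Rx(roll)).
In Python, from cell import manip gives the robot as it stands.
- The arm moves only by the shell command python3 -m jog 'ROWS' [FORCE]. ROWS is JSON, a list of rows, each an object of numbers: "grip": the opening, from 0 (shut) to 1 (fully open); "tx", "ty", "tz": the shift along the tool's x, y, z in units of 40 mm (1.0 is 40 mm); "turn": the turn about the tool's x in units of 6 degrees (1.0 is 6 degrees). In form: [{"grip": .., "tx": .., "ty": .., "tz": .., "turn": ..}, ...]. A call has 1 to 12 rows; each row is the pose to reach, as a shift and turn from the pose commanded when the call began, along the tool's axes at that moment; what a row does not reach only later rows make up. A row lasts 1/12 s, in which the tool goes at most 41.7 mm and 7.16 degrees, less where a joint would pass 70% of its speed; a pose out of reach is approached as far as the arm can. A call with a gripper value outside its range is refused whole. The fingers move at their own pace and stop on an object; FORCE is the grip in N (left out, the last holds). Time passes only in rows, so rows that repeat a pose let the fingers close. It gives the time, the measured TCP pose, the force and the opening at its end, in the units of the state.
- manip.read_state(): the state, without advancing time (a new reading comes with each control period).
- manip.camera(name): name is "scene" or "side" or "wrist"; returns a dict with "image" (384x512x3 uint8, red, green, blue), "fx", "fy", "cx", "cy" (pixels), "eye" and "attitude" of the camera in the world. Camera axes: x right, y up, looking along -z (the intrinsics and any distortion apply to the point x, -y, -z); pixel columns grow to the right and rows downward; lengths in mm; the calibration is good to about 2 mm. A picture is of the moment at which its call begins. There is no depth.
- manip.sign_off(): hands the job in, once; it reports no verdict.
The state is a dict: "clock": time; "joints": joint angles; "qd": joint speeds; "effort": joint torques, N m; "eef_pos": TCP position; "eef_rot": TCP orientation; "wrist_force": force on the tool from outside, world axes, zero at the start; "moment": the same for the moment, N m; "finger_gap": finger opening in mm.
Only numpy, scipy, OpenCV 4.12 (cv2) and the standard library are available. Lean on these libraries where they do the work, as an engineer would, in place of code of your own. Each camera call takes 0.05 s, during which the arm holds its last target. There are 200 camera calls.

TASK

Set the reaction wheel, the star camera and the battery block one by one into the blue carrying tray while it stands on its rest: each upright on the tray's floor, set down gently and not dropped. Then take the tray by its bar handle, lift it straight up until it is at least 10 cm clear of the rest, and finish while holding it there, level and still, with the three parts standing in it and nothing but the gripper on the handle carrying it. Do not shift the tools lying about or knock the satellite.

Things in the scene. Friction and masses are not known exactly. Their poses are not given: they have to be found in the camera images.
- tray: Loose blue carrying tray, about 400 g: open box 220 (x) x 160 (y) x 30 mm high, floor and walls 4 mm, undivided. Grey aluminium bar handle along its x over the centre line, end to end, 12 mm thick (y), from 58 to 76 mm above the origin, on 8 x 30 mm end posts (x +-103), open beneath. Room for parts on the floor either side of the bar (y about +-42). Origin: centre of underside; z up.
- rest: Fixed low pedestal under the tray: aluminium with a black rubber top, 170 (x) x 110 (y) x 20 mm high, hidden by the tray from above; its axes are within 4 degrees of the tray's. Origin: centre of its underside, on the table. The tray starts standing on its top, 20 mm above the table.
- wheel: Loose reaction wheel unit: plain bare-aluminium upright cylinder, diameter 44 mm, 42 mm high, dark disc on top, about 130 g. Origin: centre of the underside; z up.
- camera: Loose black star camera, standing lens up: square base 40 x 40 x 14 mm with a round barrel of 30 mm diameter above it, red ring near the top; 46 mm high in all, about 90 g. Origin: centre of the underside; z up along the barrel.
- battery: Loose orange battery block with a white band at its foot, standing upright: 42 (x) x 28 (y) x 46 mm high, about 110 g. Origin: centre of the underside; z up.
- driver: Bystander: loose torque screwdriver lying on the table, white handle 22 mm thick, about 165 mm long along its x (-100 to 65 mm). Origin: under its length, at table height.
- dish: Bystander: loose shallow steel screw dish, 70 mm across, 18 mm high. Origin: centre of the underside.
- cleaner: Bystander: loose black soldering-tip cleaner pot with brass wool, 72 mm across, 66 mm high. Origin: centre of the underside.
- blower: Bystander: loose blue rubber air blower bulb standing nozzle up, 68 mm across, 95 mm high. Origin: centre of the underside.
- satellite: Bystander: fixed delicate small satellite (100 mm cube, its bottom 72 mm up on a black stand 200 x 140 mm) with two solar panels spread along its x, 440 mm overall, top 174 mm above the table, 90 mm wide in y. Origin: centre of the stand's underside.
There are look-alikes about, which are no part of the job. There is more than one size of the wheel; the job needs the largest.

How it is judged:
By the outcome, as a careful person would: the job done as asked, in the order asked, and still so for the second after the job is handed in, while the arm keeps its last pose, push and grip.
It also fails if it takes over 72 s, if anything falls off the work surface, if the arm or the gripper's body presses on something with over 40 N, if the wrist force passes 120 N, or if a joint passes its speed limit or range.

## Working session

There is one attempt and no reset: what is moved stays moved. The work goes in short steps, Python scripts to look and compute and a shell command to move; the robot and the scene stay as the last step left them, time stands still between calls to the robot, and variables do not carry over. Pictures are saved under pics/ and viewed, about 8 in all and at most 12, crops included, and the job is handed in when it is done.

```bash
ls; mkdir -p pics; python3 - <<'E'
from cell import manip
import cv2
for n in ["scene","side"]:
    c=manip.camera(n); cv2.imwrite(f"pics/{n}0.png",c["image"][:,:,::-1])
    print(n,{k:v for k,v in c.items() if k!="image"})
print(manip.read_state())
E
```

```text
pics
scene {'fx': 380.5121748006368, 'fy': 380.5121748006368, 'cx': 263.58535474835327, 'cy': 190.6453289060679, 'eye': array([1194.1065865 ,  779.51025809,  719.05888574]), 'attitude': array([1.00442282, 0.00517897, 2.47629462])}
side {'fx': 430.3141003899678, 'fy': 430.3141003899678, 'cx': 253.55178083133706, 'cy': 189.0593736923963, 'eye': array([ 231.33386292, 1056.51380084, 1238.02984614]), 'attitude': array([ 0.77042188,  0.01622316, -2.86703692])}
{'clock': 0.1, 'joints': array([-1.39759723e+00,  3.00403080e-01,  1.52147583e+00,  6.06117950e-06,
        1.32069114e+00, -6.66047318e-02]), 'qd': array([ 0.00123885, -0.00117454, -0.00281947,  0.00042727,  0.00011938,
        0.00046434]), 'effort': array([-1.58883204e-04, -5.32648695e+01, -3.53288162e+01,  7.08965259e-02,
        2.35083851e-02, -3.63315735e-05]), 'eef_pos': array([ 130.59368024, -534.06802161,  223.76815445]), 'eef_rot': array([3.06898108, 1.56981891, 1.73798708]), 'wrist_force': array([-0.4266267 ,  0.69840507,  0.26387066]), 'moment': array([ 0.02184109,  0.01425342, -0.04250038]), 'finger_gap': 94.19946421055681}
```

View pics/scene0.png

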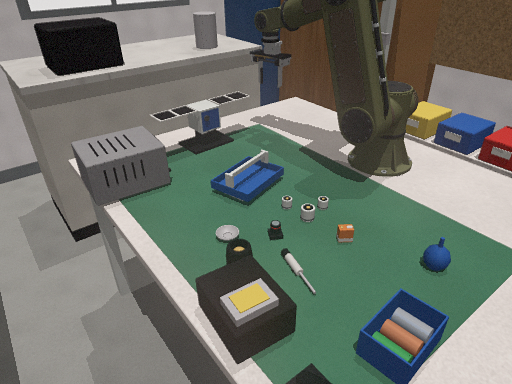

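View pics/side0.png

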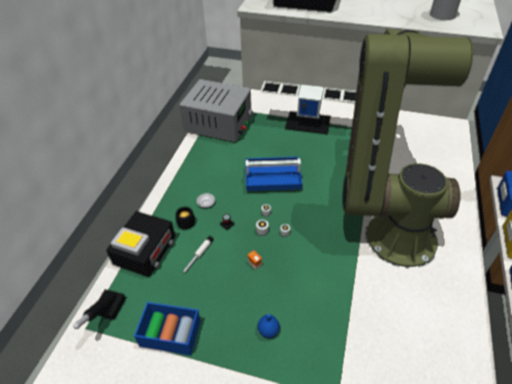

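Scene: three wheels at (287,202), (308,212), (323,202); tray (248,178), star camera (275,229), battery (345,232). The wheel at (308,212) (side view 262,227) looks largest; I'll confirm it in an enlarged crop and by measuring.

```bash
cat > h.py <<'E'
import numpy as np, cv2
from scipy.spatial.transform import Rotation as Ro
def cam(name, save=None):
    from cell import manip
    c=manip.camera(name)
    if save: cv2.imwrite(save,c["image"][:,:,::-1])
    return c
def R(c): return Ro.from_euler('xyz',c["attitude"]).as_matrix()
def ray(c,u,v):
    d=R(c)@np.array([(u-c["cx"])/c["fx"],-(v-c["cy"])/c["fy"],-1.]); return d/np.linalg.norm(d)
def plane(c,u,v,z):
    d=ray(c,u,v); e=np.array(c["eye"]); return e+d*(z-e[2])/d[2]
def proj(c,P):
    q=R(c).T@(np.array(P,float)-c["eye"]); return np.array([c["cx"]+c["fx"]*q[0]/-q[2], c["cy"]-c["fy"]*q[1]/-q[2]])
def shift(target,s,clockwise=None):
    """world target -> tx,ty,tz in units"""
    T=Ro.from_euler('xyz',s["eef_rot"]).as_matrix()
    return T.T@(np.array(target)-s["eef_pos"])/40, T
E
python3 - <<'E'
from h import *
a=cam("scene"); b=cam("side")
for n,c,pts in (("scene",a,dict(w1=(287,200,42),w2=(308,209,42),w3=(323,200,42),cam=(275,223,46),bat=(345,229,46),tr=(248,178,40),dish=(227,233,10),cl=(239,250,60))),("side",b,dict(w1=(266,208,42),w2=(262,225,42),w3=(285,228,42),cam=(226,219,46),bat=(255,257,46),tr=(274,175,40),dish=(206,200,10),cl=(184,212,60)))):
    for k,(u,v,z) in pts.items(): print(n,k,plane(c,u,v,z).round())
A=cv2.resize(a["image"][140:260,200:370],None,fx=4.7,fy=4.7,interpolation=cv2.INTER_CUBIC)[:, :800]
B=cv2.resize(b["image"][145:275,170:310],None,fx=2.6,fy=2.6,interpolation=cv2.INTER_CUBIC)
cv2.imwrite("pics/cropA.png",A[:,:,::-1])
E
```

```text
scene w1 [516.  30.  42.]
scene w2 [498. 108.  42.]
scene w3 [426. 102.  42.]
scene cam [626. 103.  46.]
scene bat [488. 249.  46.]
scene tr [ 529. -162.   40.]
scene dish [737.  16.  10.]
scene cl [784. 148.  60.]
side w1 [493.  27.  42.]
side w2 [487. 109.  42.]
side w3 [404. 101.  42.]
side cam [619. 119.  46.]
side bat [473. 252.  46.]
side tr [ 507. -154.   40.]
side dish [736.  19.  10.]
side cl [773. 138.  60.]
```

View pics/cropA.png

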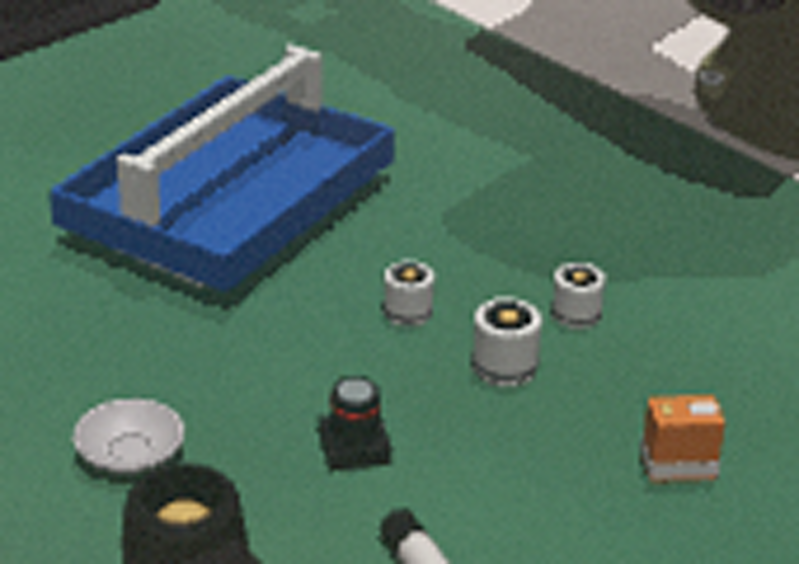

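The crop confirms it: of the three white cylinders at crop (409,290), (506,340) and (578,293), the middle one (506,340) is clearly the widest and tallest (~14 px wide ≈ 44 mm at its range), so it is the wheel I want. Now I'll work out the tool axes and go above the parts.

```bash
python3 - <<'E'
from h import *
from cell import manip
s=manip.read_state(); w=cam("wrist")
q,T=shift([500,130,300],s); print(T.round(3)); print(q.round(2))
print(w["fx"],w["cx"],w["cy"],(T.T@(np.array(w["eye"])-s["eef_pos"])).round(1),(T.T@R(w)).round(3))
b=cam("side")
for k,u,v,z in (("sat",310,95,174),("stand",308,124,0),("panelL",270,86,130),("panelR",352,96,130)): print(k,plane(b,u,v,z).round())
E
```

```text
[[-0.     0.971  0.238]
 [ 0.001  0.238 -0.971]
 [-1.     0.    -0.001]]
[ -1.89  12.91 -13.94]
323.3457063361945 250.65895719091282 190.9291344834904 [-160.    69.9   -0. ] [[ 0.001  0.242 -0.97 ]
 [-0.     0.97   0.242]
 [ 1.     0.     0.001]]
sat [ 445. -546.  174.]
stand [ 445. -569.    0.]
panelL [ 648. -639.  130.]
panelR [ 269. -651.  130.]
```

```bash
python3 -m jog '[{"grip":1,"tx":-1.9,"ty":1,"tz":-1,"turn":-1},{"grip":1,"tx":-1.9,"ty":12.5,"tz":-12.22,"turn":-12.7},{"grip":1,"tx":-1.9,"ty":12.5,"tz":-12.22,"turn":-12.7},{"grip":1,"tx":-1.9,"ty":12.5,"tz":-12.22,"turn":-12.7},{"grip":1,"tx":-1.9,"ty":12.5,"tz":-12.22,"turn":-12.7},{"grip":1,"tx":-1.9,"ty":12.5,"tz":-12.22,"turn":-12.7},{"grip":1,"tx":-1.9,"ty":12.5,"tz":-12.22,"turn":-12.7},{"grip":1,"tx":-1.9,"ty":12.5,"tz":-12.22,"turn":-12.7},{"grip":1,"tx":-1.9,"ty":12.5,"tz":-12.22,"turn":-12.7},{"grip":1,"tx":-1.9,"ty":12.5,"tz":-12.22,"turn":-12.7},{"grip":1,"tx":-1.9,"ty":12.5,"tz":-12.22,"turn":-12.7},{"grip":1,"tx":-1.9,"ty":12.5,"tz":-12.22,"turn":-12.7}]'
python3 - <<'E'
from h import *
from cell import manip
s=manip.read_state(); q,T=shift([500,60,300],s); print(s["eef_pos"],q.round(2),T.round(3),s["joints"].round(2))
E
```

```text
clock: 1.3
eef_pos: [386.0, -122.8, 287.0]
eef_rot: [-0.434, 1.57, -0.428]
wrist_force: [0.7, -1.1, 0.4]
finger_gap: 94.0
[ 386.00474637 -122.75450718  286.97854387] [-0.32  4.55  2.88] [[ 0.001 -0.006  1.   ]
 [-0.     1.     0.006]
 [-1.    -0.     0.001]] [-0.4  -0.08  1.8  -0.    1.42 -0.4 ]
```

```bash
python3 -m jog '[{"tx":-0.3,"ty":4.5,"tz":2.85},{"tx":-0.3,"ty":4.5,"tz":2.85},{"tx":-0.3,"ty":4.5,"tz":2.85},{"tx":-0.3,"ty":4.5,"tz":2.85},{"tx":-0.3,"ty":4.5,"tz":2.85},{"tx":-0.3,"ty":4.5,"tz":2.85},{"tx":-0.3,"ty":4.5,"tz":2.85},{"tx":-0.3,"ty":4.5,"tz":2.85},{"tx":-0.3,"ty":4.5,"tz":2.85}]'
python3 - <<'E'
from h import *
w=cam("wrist","pics/w1.png"); np.save("w1.npy",w,allow_pickle=True)
E
```

```text
$[0]: bad value
```

View pics/w1.png

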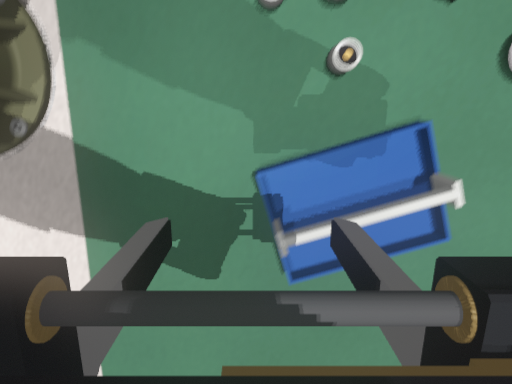

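The rows need every key, so nothing moved. The picture still shows the tray at (355,200), bar from (285,240) to (462,190), yawed about +14°, and a small wheel at (346,55).

```bash
python3 -m jog '[{"grip":1,"tx":-0.3,"ty":4.5,"tz":2.85,"turn":0},{"grip":1,"tx":-0.3,"ty":4.5,"tz":2.85,"turn":0},{"grip":1,"tx":-0.3,"ty":4.5,"tz":2.85,"turn":0},{"grip":1,"tx":-0.3,"ty":4.5,"tz":2.85,"turn":0},{"grip":1,"tx":-0.3,"ty":4.5,"tz":2.85,"turn":0},{"grip":1,"tx":-0.3,"ty":4.5,"tz":2.85,"turn":0},{"grip":1,"tx":-0.3,"ty":4.5,"tz":2.85,"turn":0},{"grip":1,"tx":-0.3,"ty":4.5,"tz":2.85,"turn":0},{"grip":1,"tx":-0.3,"ty":4.5,"tz":2.85,"turn":0}]'
python3 - <<'E'
from h import *
w=cam("wrist","pics/w2.png"); np.save("w2.npy",w,allow_pickle=True)
E
```

```text
clock: 2.1
eef_pos: [499.2, 54.0, 298.6]
eef_rot: [-2.245, 1.571, -2.247]
wrist_force: [0.0, -1.4, 0.0]
finger_gap: 93.9
```

View pics/w2.png

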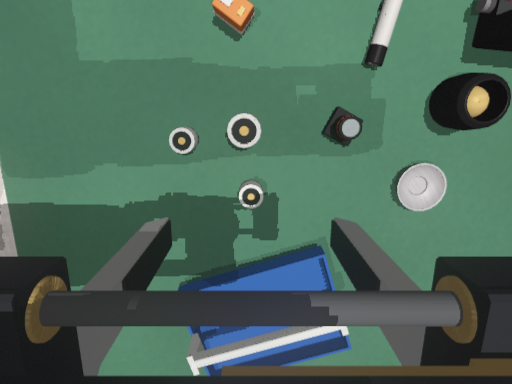

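The picture shows the large wheel (244,131), star camera lens (348,127), battery (234,12) cut by the top edge, the driver (385,30), cleaner (478,100), dish (422,187), and small wheels (183,140) and (251,195). Now the measurements.

```bash
python3 - <<'E'
from h import *
w=np.load("w2.npy",allow_pickle=True).item(); w1=np.load("w1.npy",allow_pickle=True).item()
im=w["image"]; hsv=cv2.cvtColor(im,cv2.COLOR_RGB2HSV)
def blob(m,u,v,r):
    k=np.zeros(m.shape,np.uint8); k[max(0,v-r):v+r,u-r:u+r]=1
    cs,_=cv2.findContours(m.astype(np.uint8)*k,cv2.RETR_EXTERNAL,cv2.CHAIN_APPROX_NONE); return max(cs,key=cv2.contourArea)
H,S,V=[hsv[...,i].astype(int) for i in range(3)]
ng=S<90
for n,(u,v) in dict(w2=(244,131),w1=(251,195),w3=(183,140)).items():
    c=blob((S<60)&(V>150),u,v,22); (x,y),r=cv2.minEnclosingCircle(c); 
    e=cv2.fitEllipse(c); p=plane(w,*e[0],42)
    dep=np.linalg.norm(p-w["eye"]); print(n,(x,y,r),e,p.round(1),"diam",max(e[1])*dep/w["fx"])
c=blob((S<70)&(V>80),348,127,12); e=cv2.fitEllipse(c); print("lens",e,plane(w,*e[0],46).round(1))
c=blob((V<60),343,127,24); r=cv2.minAreaRect(c); b=cv2.boxPoints(r); print("cam",r,[plane(w,*p,14).round(0)[:2] for p in b])
o=((H<18)&(S>140)&(V>100)); c=blob(o,234,14,30); r=cv2.minAreaRect(c); b=cv2.boxPoints(r); print("bat",r,[plane(w,*p,46).round(0)[:2] for p in b])
im1=w1["image"]; h1=cv2.cvtColor(im1,cv2.COLOR_RGB2HSV)
m=((h1[...,0]>105)&(h1[...,0]<125)&(h1[...,1]>150)&(h1[...,2]>40))
c=blob(m,350,200,115); r=cv2.minAreaRect(c); b=cv2.boxPoints(r); P=np.array([plane(w1,*p,50)[:2] for p in b]); print("tray",r,P.round(0),P.mean(0))
A=cv2.resize(im[0:165,150:390],None,fx=3.3,fy=3.3,interpolation=cv2.INTER_CUBIC)
B=cv2.resize(im1[110:290,240:480],(int(240*1.7),int(180*1.7)),interpolation=cv2.INTER_CUBIC)
cv2.imwrite("pics/cropB.png",A[:,:,::-1])
E
```

```text
w2 (243.6144561767578, 129.93975830078125, 17.369108200073242) ((243.63978576660156, 130.0061492919922), (33.17535400390625, 33.95147705078125), 171.73895263671875) [490.3 100.2  42. ] diam 43.82388471163922
w1 (250.6219482421875, 195.64634704589844, 12.290284156799316) ((250.3858184814453, 195.34202575683594), (22.726606369018555, 23.555631637573242), 59.65190887451172) [498.6  14.5  42. ] diam 31.378292204115986
w3 (181.61764526367188, 140.08824157714844, 13.347527503967285) ((181.37657165527344, 140.1271209716797), (24.795652389526367, 26.108261108398438), 151.91712951660156) [410.6  87.6  42. ] diam 34.51633887498025
lens ((350.43634033203125, 127.47933197021484), (17.212753295898438, 18.338069915771484), 35.36644744873047) [624.3 103.2  46. ]
cam ((343.0089111328125, 127.3175048828125), (33.44670867919922, 31.48566436767578), 29.357755661010742) [array([594.,  95.]), array([613., 130.]), array([653., 109.]), array([635.,  72.])]
bat ((232.66001892089844, 7.119991302490234), (39.20000076293945, 28.60000228881836), 36.869895935058594) [array([451., 240.]), array([471., 264.]), array([507., 239.]), array([487., 215.])]
tray ((350.26416015625, 176.42453002929688), (67.1693115234375, 180.217041015625), 74.05460357666016) [[ 391. -123.]
 [ 598.  -62.]
 [ 632. -141.]
 [ 416. -209.]] [ 509.17376318 -133.65988836]
```

View pics/cropB.png

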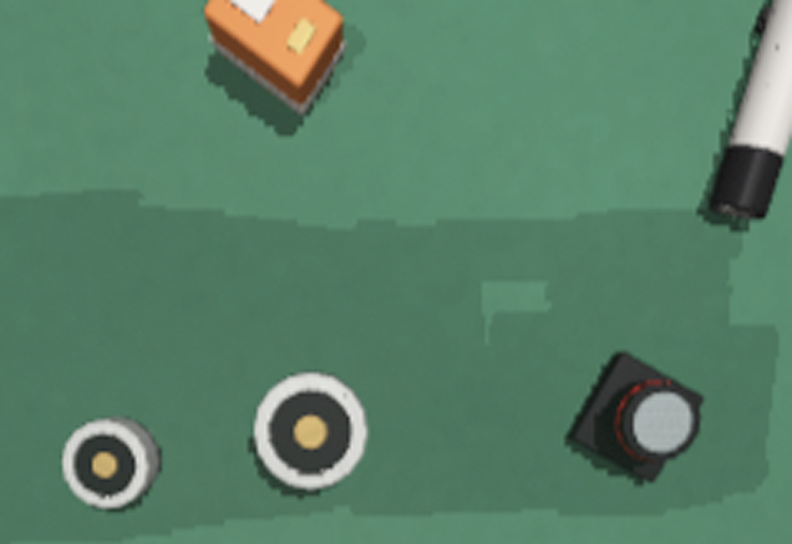

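Confirmed: the wheel is 43.8 mm across at (490,100), and the others are 31 and 35 mm. Next: the tray pose from its rim corners in w1, then the shift to the wheel.

```bash
python3 - <<'E'
from h import *
from cell import manip
w1=np.load("w1.npy",allow_pickle=True).item()
h1=cv2.cvtColor(w1["image"],cv2.COLOR_RGB2HSV)
m=((h1[...,0]>105)&(h1[...,0]<125)&(h1[...,1]>150)&(h1[...,2]>40)).astype(np.uint8); m[:,:250]=0; m[:,480:]=0;m[:110]=0;m[290:]=0
pts=np.argwhere(m)[:,::-1].astype(np.float32); hull=cv2.convexHull(pts.astype(np.int32))
q=cv2.approxPolyDP(hull,12,True)[:,0]; print(q.tolist())
for p in q: print(plane(w1,*p,50).round(1)[:2])
for p in ((285,241),(462,190)): print("bar",plane(w1,*p,96).round(1)[:2])
s=manip.read_state(); print(s["eef_pos"].round(1), shift([490.3,100.2,24],s)[0].round(3), s["joints"].round(2))
E
```

```text
[[448, 239], [291, 282], [257, 172], [428, 123]]
[ 645.9 -215.1]
[ 441.8 -278.7]
[ 394. -127.]
[599.1 -66.1]
bar [ 426.4 -199.8]
bar [ 622.5 -137.7]
[499.2  53.9 298.7] [ 6.868  1.159 -0.228] [ 0.03  0.14  1.54 -0.    1.46  0.04]
```

```bash
python3 -m jog '[{"grip":0.68,"tx":1,"ty":1.15,"tz":-0.23,"turn":0},{"grip":0.68,"tx":5.4,"ty":1.15,"tz":-0.23,"turn":0},{"grip":0.68,"tx":5.4,"ty":1.15,"tz":-0.23,"turn":0},{"grip":0.68,"tx":5.4,"ty":1.15,"tz":-0.23,"turn":0},{"grip":0.68,"tx":5.4,"ty":1.15,"tz":-0.23,"turn":0},{"grip":0.68,"tx":5.4,"ty":1.15,"tz":-0.23,"turn":0},{"grip":0.68,"tx":5.4,"ty":1.15,"tz":-0.23,"turn":0},{"grip":0.68,"tx":5.4,"ty":1.15,"tz":-0.23,"turn":0}]'
python3 - <<'E'
from h import *
from cell import manip
w=cam("wrist","pics/w3.png"); np.save("w3.npy",w,allow_pickle=True)
s=manip.read_state(); print(s["eef_pos"].round(1), shift([490.3,100.2,24],s)[0].round(3),s["qd"].round(3))
im=w["image"]; h=cv2.cvtColor(im,cv2.COLOR_RGB2HSV)
u,v=proj(w,[490.3,100.2,42]); print(u,v)
m=((h[...,1]<60)&(h[...,2]>150)).astype(np.uint8); k=np.zeros_like(m); cv2.circle(k,(int(u),int(v)),55,1,-1)
cs,_=cv2.findContours(m*k,0,1)
for c in cs:
    if cv2.contourArea(c)>300: e=cv2.fitEllipse(c); print(e,plane(w,*e[0],42).round(1))
E
```

```text
clock: 2.82
eef_pos: [490.4, 100.2, 83.0]
eef_rot: [-2.949, 1.57, -2.951]
wrist_force: [-0.5, 0.0, -0.3]
finger_gap: 63.9
[491.3 100.5  84.2] [ 1.505 -0.007 -0.026] [ 0.004 -0.022 -0.016  0.001 -0.001  0.003]
250.6428438123277 220.70167498179094
((250.5863037109375, 211.06655883789062), (39.956295013427734, 54.972591400146484), 87.49815368652344) [490.3 106.8  42. ]
```

View pics/w3.png

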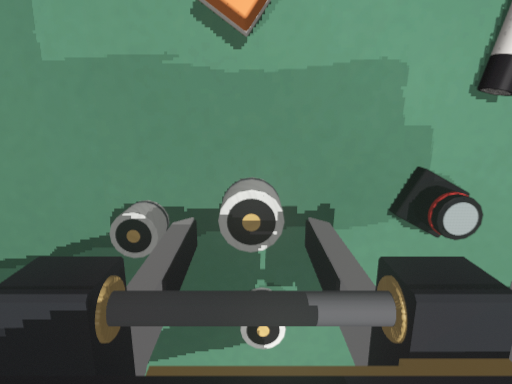

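The wheel disc at (251,221) matches the predicted (250.6,220.7), centred between the fingers. I'll descend and grip.

```bash
python3 -m jog '[{"grip":0.68,"tx":0.7,"ty":0,"tz":0,"turn":0},{"grip":0.68,"tx":1.4,"ty":0,"tz":0,"turn":0},{"grip":0.68,"tx":1.48,"ty":0,"tz":0,"turn":0},{"grip":0.68,"tx":1.48,"ty":0,"tz":0,"turn":0},{"grip":0.3,"tx":1.48,"ty":0,"tz":0,"turn":0},{"grip":0.3,"tx":1.48,"ty":0,"tz":0,"turn":0},{"grip":0.3,"tx":1.48,"ty":0,"tz":0,"turn":0},{"grip":0.3,"tx":1.48,"ty":0,"tz":0,"turn":0},{"grip":0.3,"tx":1.48,"ty":0,"tz":0,"turn":0},{"grip":0.3,"tx":1.48,"ty":0,"tz":0,"turn":0},{"grip":0.3,"tx":1.48,"ty":0,"tz":0,"turn":0}]' 25; python3 -c "
from cell import manip
s=manip.read_state();print(s['eef_pos'].round(1))"
```

```text
clock: 3.78
eef_pos: [491.2, 101.2, 24.8]
eef_rot: [0.087, 1.569, 0.086]
wrist_force: [-1.1, -0.2, 10.7]
finger_gap: 43.8
[491.2 101.2  24.8]
```

```bash
python3 -m jog '[{"grip":0.3,"tx":-0.5,"ty":0,"tz":0,"turn":0},{"grip":0.3,"tx":-1.4,"ty":0,"tz":0,"turn":0},{"grip":0.3,"tx":-2.3,"ty":-0.4,"tz":0,"turn":0},{"grip":0.3,"tx":-2.8,"ty":-1.3,"tz":0.1,"turn":-0.6},{"grip":0.3,"tx":-2.8,"ty":-2.3,"tz":0.2,"turn":-1.4},{"grip":0.3,"tx":-2.8,"ty":-3.3,"tz":0.3,"turn":-2.2},{"grip":0.3,"tx":-2.8,"ty":-4.3,"tz":0.39,"turn":-2.87},{"grip":0.3,"tx":-2.8,"ty":-5.2,"tz":0.39,"turn":-2.87},{"grip":0.3,"tx":-2.8,"ty":-5.66,"tz":0.39,"turn":-2.87},{"grip":0.3,"tx":-2.8,"ty":-5.66,"tz":0.39,"turn":-2.87},{"grip":0.3,"tx":-2.8,"ty":-5.66,"tz":0.39,"turn":-2.87},{"grip":0.3,"tx":-2.8,"ty":-5.66,"tz":0.39,"turn":-2.87}]'
python3 - <<'E'
from h import *
from cell import manip
w=cam("wrist","pics/w4.png"); np.save("w4.npy",w,allow_pickle=True)
s=manip.read_state(); print(s["eef_pos"].round(1), shift([506.8,-125.1,50],s)[1].round(3),s["wrist_force"])
E
```

```text
clock: 4.78
eef_pos: [505.8, -124.6, 135.6]
eef_rot: [0.86, 1.571, 1.16]
wrist_force: [-1.4, 0.4, -1.0]
finger_gap: 43.7
[ 505.9 -124.3  135.6] [[ 0.    -0.296  0.955]
 [ 0.     0.955  0.296]
 [-1.     0.     0.   ]] [-0.53037707 -0.31674454 -2.10706008]
```

View pics/w4.png

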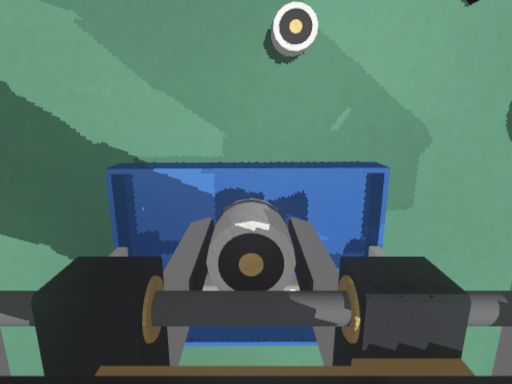

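The wheel hangs over the near half of the tray. The tray's +y rim edge is at row ~163, its corners at (108,168) and (389,166), parallel to the jaws. Refining the tray centre from these.

```bash
python3 - <<'E'
from h import *
w=np.load("w4.npy",allow_pickle=True).item()
h=cv2.cvtColor(w["image"],cv2.COLOR_RGB2HSV)
m=((h[...,0]>105)&(h[...,0]<125)&(h[...,1]>150)&(h[...,2]>40))
xs=np.r_[125:220:5,290:375:5]; ys=np.array([np.argmax(m[:,x]) for x in xs])
print(ys); k=np.polyfit(xs,ys,1)
rows=np.arange(172,230,6); L=[np.argmax(m[r]) for r in rows]; Rr=[511-np.argmax(m[r][::-1]) for r in rows]; print(L,Rr)
a=plane(w,110,np.polyval(k,110),50);b=plane(w,388,np.polyval(k,388),50)
yaw=np.arctan2(b[1]-a[1],b[0]-a[0]); print(a,b,np.degrees(yaw),np.linalg.norm(a-b))
l=plane(w,L[0],rows[0],50);r=plane(w,Rr[0],rows[0],50); print(l,r)
ex=np.array([np.cos(yaw),np.sin(yaw)]);ey=np.array([-ex[1],ex[0]])
cx=(l[:2]@ex+r[:2]@ex)/2; cy=(a[:2]+b[:2])@ey/2-80; print("centre",cx*ex+cy*ey, "width",(r-l)[:2]@ex)
E
```

```text
[164 164 164 164 164 163 163 164 164 163 164 164 164 164 164 163 163 163
 163 163 163 163 163 163 163 163 163 162 163 163 162 162 163 163 163 163]
[np.int64(106), np.int64(107), np.int64(107), np.int64(108), np.int64(108), np.int64(109), np.int64(110), np.int64(110), np.int64(111), np.int64(112)] [np.int64(389), np.int64(388), np.int64(387), np.int64(387), np.int64(386), np.int64(385), np.int64(385), np.int64(384), np.int64(384), np.int64(383)]
[ 393.91440817 -127.43626821   50.        ] [597.12645475 -63.55623914  50.        ] 17.450623227605814 213.01594773136642
[ 392.18923661 -134.5278808    50.        ] [600.75979115 -70.15504299  50.        ]
centre [ 518.42112604 -172.15695882] width 218.2756196843053
```

```bash
python3 -m jog '[{"grip":0.3,"tx":0.7,"ty":-0.03,"tz":-0.05,"turn":0},{"grip":0.3,"tx":1.4,"ty":-0.03,"tz":-0.05,"turn":0},{"grip":0.3,"tx":1.8,"ty":-0.03,"tz":-0.05,"turn":0},{"grip":0.3,"tx":2.0,"ty":-0.03,"tz":-0.05,"turn":0},{"grip":0.3,"tx":2.06,"ty":-0.03,"tz":-0.05,"turn":0},{"grip":0.3,"tx":2.1,"ty":-0.03,"tz":-0.05,"turn":0},{"grip":0.3,"tx":2.13,"ty":-0.03,"tz":-0.05,"turn":0},{"grip":0.3,"tx":2.13,"ty":-0.03,"tz":-0.05,"turn":0},{"grip":0.3,"tx":2.13,"ty":-0.03,"tz":-0.05,"turn":0}]'
```

```text
clock: 5.58
eef_pos: [504.7, -127.1, 51.0]
eef_rot: [-0.609, 1.569, -0.31]
wrist_force: [-0.6, 0.6, -1.1]
finger_gap: 43.6
```

```bash
python3 -m jog '[{"grip":0.3,"tx":0.02,"ty":0,"tz":0,"turn":0},{"grip":0.3,"tx":0.03,"ty":0,"tz":0,"turn":0},{"grip":0.3,"tx":0.04,"ty":0,"tz":0,"turn":0},{"grip":0.3,"tx":0.04,"ty":0,"tz":0,"turn":0}]'; python3 -m jog '[{"grip":0.3,"tx":0.01,"ty":0,"tz":0,"turn":0},{"grip":0.3,"tx":0.02,"ty":0,"tz":0,"turn":0},{"grip":0.3,"tx":0.02,"ty":0,"tz":0,"turn":0}]'
```

```text
clock: 5.92
eef_pos: [504.4, -127.1, 48.8]
eef_rot: [-0.663, 1.571, -0.363]
wrist_force: [-1.5, 1.1, 1.9]
finger_gap: 43.8
clock: 6.17
eef_pos: [504.4, -127.1, 48.7]
eef_rot: [-0.873, 1.57, -0.573]
wrist_force: [-6.4, 1.5, 14.2]
finger_gap: 43.4
```

Contact is made (14 N). I'll release and rise.

```bash
python3 -m jog '[{"grip":0.6,"tx":-0.01,"ty":0,"tz":0,"turn":0},{"grip":0.6,"tx":-0.01,"ty":0,"tz":0,"turn":0},{"grip":0.6,"tx":-0.01,"ty":0,"tz":0,"turn":0},{"grip":0.6,"tx":-0.01,"ty":0,"tz":0,"turn":0},{"grip":0.6,"tx":-0.4,"ty":0,"tz":0,"turn":0},{"grip":0.6,"tx":-1.2,"ty":0,"tz":0,"turn":0},{"grip":0.6,"tx":-2.2,"ty":0,"tz":0,"turn":0},{"grip":0.6,"tx":-2.5,"ty":0,"tz":0,"turn":0},{"grip":0.6,"tx":-2.5,"ty":0,"tz":0,"turn":0}]'
python3 - <<'E'
from h import *
from cell import manip
s=manip.read_state(); q,T=shift([623.5,103,120],s); print(s["eef_pos"].round(1),q.round(2),T.round(3),s["joints"].round(2))
w=cam("wrist","pics/w5.png")
E
```

```text
clock: 6.92
eef_pos: [505.7, -127.5, 151.1]
eef_rot: [-0.615, 1.565, -0.316]
wrist_force: [-1.2, 0.4, 0.0]
finger_gap: 56.4
[ 505.7 -127.5  151.1] [0.78 4.64 4.51] [[ 0.006 -0.295  0.955]
 [-0.002  0.955  0.295]
 [-1.    -0.003  0.005]] [-0.32  0.31  1.69  0.    1.14 -0.62]
```

```bash
python3 -m jog '[{"grip":0.6,"tx":0,"ty":0.7,"tz":0.7,"turn":1},{"grip":0.6,"tx":0,"ty":1.4,"tz":1.4,"turn":2.1},{"grip":0.6,"tx":0,"ty":2.1,"tz":2.1,"turn":3.2},{"grip":0.6,"tx":0,"ty":2.8,"tz":2.8,"turn":4.3},{"grip":0.6,"tx":0.2,"ty":3.5,"tz":3.5,"turn":5.4},{"grip":0.6,"tx":0.5,"ty":4.2,"tz":4.1,"turn":6.5},{"grip":0.6,"tx":0.7,"ty":4.64,"tz":4.51,"turn":7.6},{"grip":0.6,"tx":0.7,"ty":4.64,"tz":4.51,"turn":8.1},{"grip":0.6,"tx":0.7,"ty":4.64,"tz":4.51,"turn":8.1},{"grip":0.6,"tx":0.7,"ty":4.64,"tz":4.51,"turn":8.1},{"grip":0.6,"tx":0.7,"ty":4.64,"tz":4.51,"turn":8.1}]'
python3 - <<'E'
from h import *
from cell import manip
w=cam("wrist","pics/w6.png"); np.save("w6.npy",w,allow_pickle=True)
s=manip.read_state(); q,T=shift([623.5,103,37],s); print(s["eef_pos"].round(1),q.round(3),T.round(3))
print(proj(w,[623.5,103,46]))
i5=cv2.imread("pics/w5.png"); i6=cv2.imread("pics/w6.png")
cv2.imwrite("pics/c56.png",cv2.resize(np.hstack([i5[100:],i6[100:]]),(800,222)))
E
```

```text
clock: 7.88
eef_pos: [621.6, 102.8, 119.1]
eef_rot: [-2.426, 1.57, -2.974]
wrist_force: [-0.3, -0.8, 0.4]
finger_gap: 56.5
[621.8 102.7 119.5] [2.063 0.03  0.033] [[-0.     0.521  0.854]
 [-0.     0.854 -0.521]
 [-1.    -0.    -0.   ]]
[252.99298869 204.89117874]
```

View pics/c56.png

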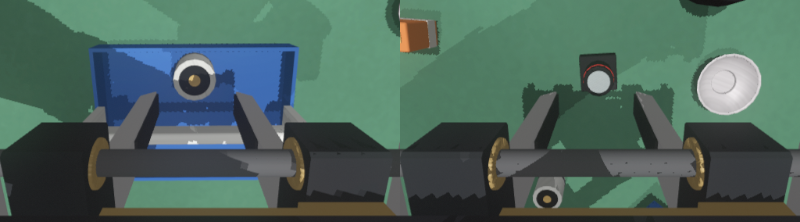

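The wheel stands in the tray. The star camera's lens is at (253,205), as predicted, with its base square to the jaws. Descend and grip its barrel.

```bash
python3 -m jog '[{"grip":0.6,"tx":0.8,"ty":0.03,"tz":0.03,"turn":0},{"grip":0.6,"tx":1.6,"ty":0.03,"tz":0.03,"turn":0},{"grip":0.6,"tx":2.02,"ty":0.03,"tz":0.03,"turn":0},{"grip":0.6,"tx":2.02,"ty":0.03,"tz":0.03,"turn":0},{"grip":0.1,"tx":2.02,"ty":0.03,"tz":0.03,"turn":0},{"grip":0.1,"tx":2.02,"ty":0.03,"tz":0.03,"turn":0},{"grip":0.1,"tx":2.02,"ty":0.03,"tz":0.03,"turn":0},{"grip":0.1,"tx":2.02,"ty":0.03,"tz":0.03,"turn":0},{"grip":0.1,"tx":2.02,"ty":0.03,"tz":0.03,"turn":0},{"grip":0.1,"tx":2.02,"ty":0.03,"tz":0.03,"turn":0},{"grip":0.1,"tx":2.02,"ty":0.03,"tz":0.03,"turn":0}]' 20
python3 - <<'E'
from h import *
from cell import manip
s=manip.read_state(); y=np.radians(17.4); c=np.array([518.8,-171.9])
ex=np.array([np.cos(y),np.sin(y)]);ey=np.array([-ex[1],ex[0]])
for n,a in (("cam",(58,-31)),("bat",(-48,-31)),("wheel",(0,48))): print(n,(c+a[0]*ex+a[1]*ey).round(1))
t=c+58*ex-31*ey
print(s["eef_pos"].round(1),shift([*t,s["eef_pos"][2]+24],s)[0].round(3))
E
```

```text
clock: 8.85
eef_pos: [624.2, 103.9, 40.3]
eef_rot: [0.606, 1.569, 0.057]
wrist_force: [-0.7, -1.2, 6.6]
finger_gap: 29.6
cam [ 583.4 -184.1]
bat [ 482.3 -215.8]
wheel [ 504.4 -126.1]
[624.2 103.9  40.3] [-0.603 -6.675  2.887]
```

```bash
python3 -m jog '[{"grip":0.1,"tx":-0.6,"ty":0,"tz":0,"turn":0},{"grip":0.1,"tx":-1.5,"ty":0,"tz":0,"turn":0},{"grip":0.1,"tx":-2.4,"ty":-0.2,"tz":0.1,"turn":-0.5},{"grip":0.1,"tx":-3.0,"ty":-0.9,"tz":0.4,"turn":-1.5},{"grip":0.1,"tx":-3.3,"ty":-1.8,"tz":0.8,"turn":-2.6},{"grip":0.1,"tx":-3.3,"ty":-2.7,"tz":1.2,"turn":-3.7},{"grip":0.1,"tx":-3.3,"ty":-3.6,"tz":1.6,"turn":-4.8},{"grip":0.1,"tx":-3.3,"ty":-4.5,"tz":2.0,"turn":-5.9},{"grip":0.1,"tx":-3.3,"ty":-5.4,"tz":2.35,"turn":-7},{"grip":0.1,"tx":-3.3,"ty":-6.2,"tz":2.7,"turn":-8.1},{"grip":0.1,"tx":-3.3,"ty":-6.67,"tz":2.89,"turn":-8.1},{"grip":0.1,"tx":-3.3,"ty":-6.67,"tz":2.89,"turn":-8.1}]'
python3 -m jog '[{"grip":0.1,"tx":0,"ty":0,"tz":0,"turn":0},{"grip":0.1,"tx":0,"ty":0,"tz":0,"turn":0}]'
python3 - <<'E'
from h import *
from cell import manip
w=cam("wrist","pics/w7.png"); np.save("w7.npy",w,allow_pickle=True)
s=manip.read_state(); q,T=shift([583.4,-184.1,64.3],s); print(s["eef_pos"].round(1),q.round(3),T.round(3))
E
```

```text
clock: 9.85
eef_pos: [582.1, -187.8, 171.1]
eef_rot: [-1.77, 1.57, -1.474]
wrist_force: [0.8, 0.1, -1.9]
finger_gap: 29.5
clock: 10.02
eef_pos: [583.2, -183.4, 171.1]
eef_rot: [0.739, 1.571, 1.038]
wrist_force: [-0.2, -0.1, -0.7]
finger_gap: 29.6
[ 583.2 -183.   171.1] [ 2.669 -0.028 -0.005] [[ 0.    -0.296  0.955]
 [ 0.     0.955  0.296]
 [-1.     0.     0.   ]]
```

View pics/w7.png

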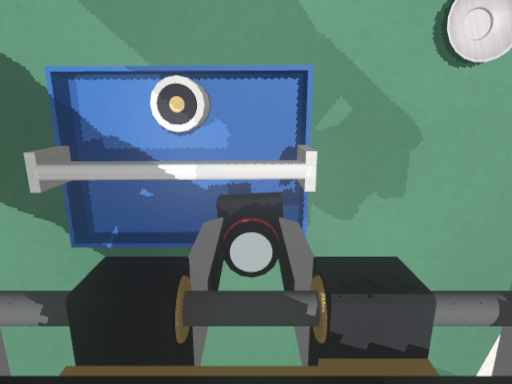

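Camera hangs behind the bar, square to the tray. The bar runs at row ~171 from (40,171) to (308,169). I'll check its line numerically before lowering.

```bash
python3 - <<'E'
from h import *
w=np.load("w7.npy",allow_pickle=True).item()
y=np.radians(17.4); c=np.array([518.8,-171.9]);ex=np.array([np.cos(y),np.sin(y)]);ey=np.array([-ex[1],ex[0]])
g=cv2.cvtColor(w["image"],cv2.COLOR_RGB2HSV)
for x in (100,140,230,280):
    col=g[:,x]; r=[i for i in range(150,195) if col[i,1]<90]; 
    for v in (r[0],r[-1]+1): p=plane(w,x,v,96)[:2]-c; print(x,v,(p@ex).round(1),(p@ey).round(1))
for n,v in (("top",66),("bot",246)):
    p=plane(w,200,v,50)[:2]-c; print(n,(p@ey).round(1))
E
```

```text
100 161 -52.1 4.6
100 180 -53.8 -9.7
140 161 -22.8 4.4
140 180 -24.1 -9.8
230 160 43.1 4.8
230 195 42.5 -21.6
280 160 79.6 4.7
280 195 80.1 -21.8
top 75.4
bot -82.8
```

The bar and rim both suggest the tray sits about 3.5 mm further toward −y than my estimate, so I'll correct for that and lower.

```bash
python3 -m jog '[{"grip":0.1,"tx":0,"ty":-0.11,"tz":0,"turn":0},{"grip":0.1,"tx":0.7,"ty":-0.11,"tz":0,"turn":0},{"grip":0.1,"tx":1.5,"ty":-0.11,"tz":0,"turn":0},{"grip":0.1,"tx":2.2,"ty":-0.11,"tz":0,"turn":0},{"grip":0.1,"tx":2.5,"ty":-0.11,"tz":0,"turn":0},{"grip":0.1,"tx":2.57,"ty":-0.11,"tz":0,"turn":0},{"grip":0.1,"tx":2.61,"ty":-0.11,"tz":0,"turn":0},{"grip":0.1,"tx":2.63,"ty":-0.11,"tz":0,"turn":0},{"grip":0.1,"tx":2.63,"ty":-0.11,"tz":0,"turn":0}]';  python3 -m jog '[{"grip":0.1,"tx":0.01,"ty":0,"tz":0,"turn":0},{"grip":0.1,"tx":0.02,"ty":0,"tz":0,"turn":0},{"grip":0.1,"tx":0.02,"ty":0,"tz":0,"turn":0}]'
```

```text
clock: 10.82
eef_pos: [585.1, -188.4, 67.3]
eef_rot: [-0.664, 1.568, -0.365]
wrist_force: [0.5, 0.1, -1.1]
finger_gap: 30.0
clock: 11.07
eef_pos: [584.5, -188.3, 65.5]
eef_rot: [-0.609, 1.57, -0.31]
wrist_force: [-0.0, -0.6, -1.3]
finger_gap: 29.0
```

```bash
python3 -m jog '[{"grip":0.1,"tx":0.01,"ty":0,"tz":0,"turn":0},{"grip":0.1,"tx":0.02,"ty":0,"tz":0,"turn":0},{"grip":0.1,"tx":0.03,"ty":0,"tz":0,"turn":0},{"grip":0.1,"tx":0.03,"ty":0,"tz":0,"turn":0}]'
```

```text
clock: 11.4
eef_pos: [584.4, -188.3, 64.3]
eef_rot: [-0.807, 1.57, -0.508]
wrist_force: [-2.4, -0.0, 3.9]
finger_gap: 29.9
```

Contact. Release and rise, then head to the battery.

```bash
python3 -m jog '[{"grip":0.48,"tx":0.01,"ty":0,"tz":0,"turn":0},{"grip":0.48,"tx":0,"ty":0,"tz":0,"turn":0},{"grip":0.48,"tx":0,"ty":0,"tz":0,"turn":0},{"grip":0.48,"tx":0,"ty":0,"tz":0,"turn":0},{"grip":0.48,"tx":-0.3,"ty":0,"tz":0,"turn":0},{"grip":0.48,"tx":-1.1,"ty":0,"tz":0,"turn":0},{"grip":0.48,"tx":-2.1,"ty":0,"tz":0,"turn":0},{"grip":0.48,"tx":-2.7,"ty":0,"tz":0,"turn":0},{"grip":0.48,"tx":-2.7,"ty":0,"tz":0,"turn":0}]'
python3 - <<'E'
from h import *
from cell import manip
s=manip.read_state(); q,T=shift([480,235,200],s); print(s["eef_pos"].round(1),q.round(2),T.round(3),s["joints"].round(2))
w=cam("wrist","pics/w8.png")
E
```

```text
clock: 12.15
eef_pos: [586.2, -188.9, 178.7]
eef_rot: [-0.668, 1.561, -0.368]
wrist_force: [-0.1, -0.6, 0.3]
finger_gap: 45.1
[ 586.2 -188.9  178.7] [-0.59 10.91  0.59] [[ 0.009 -0.295  0.955]
 [-0.003  0.955  0.295]
 [-1.    -0.006  0.007]] [-0.37  0.48  1.38  0.    1.27 -0.67]
```

```bash
python3 -m jog '[{"grip":0.64,"tx":-0.5,"ty":0.9,"tz":0,"turn":0.9},{"grip":0.64,"tx":-0.5,"ty":1.9,"tz":0.1,"turn":1.8},{"grip":0.64,"tx":-0.5,"ty":2.9,"tz":0.1,"turn":2.7},{"grip":0.64,"tx":-0.5,"ty":3.9,"tz":0.2,"turn":3.6},{"grip":0.64,"tx":-0.5,"ty":4.9,"tz":0.2,"turn":4.5},{"grip":0.64,"tx":-0.5,"ty":5.9,"tz":0.3,"turn":5.4},{"grip":0.64,"tx":-0.5,"ty":6.9,"tz":0.4,"turn":6.3},{"grip":0.64,"tx":-0.5,"ty":7.9,"tz":0.4,"turn":7.2},{"grip":0.64,"tx":-0.5,"ty":8.9,"tz":0.5,"turn":8.2},{"grip":0.64,"tx":-0.5,"ty":9.9,"tz":0.5,"turn":8.2},{"grip":0.64,"tx":-0.5,"ty":10.9,"tz":0.59,"turn":8.2},{"grip":0.64,"tx":-0.5,"ty":10.9,"tz":0.59,"turn":8.2}]'
python3 -m jog '[{"grip":0.64,"tx":0,"ty":0,"tz":0,"turn":0},{"grip":0.64,"tx":0,"ty":0,"tz":0,"turn":0},{"grip":0.64,"tx":0,"ty":0,"tz":0,"turn":0}]'
python3 - <<'E'
from h import *
from cell import manip
w=cam("wrist","pics/w9.png"); np.save("w9.npy",w,allow_pickle=True)
s=manip.read_state(); T=shift([0,0,0],s)[1]; print(s["eef_pos"].round(1),T.round(3),s["joints"].round(2))
h=cv2.cvtColor(w["image"],cv2.COLOR_RGB2HSV); H,S,V=[h[...,i].astype(int) for i in range(3)]
o=((H<18)&(S>90)&(V>90)).astype(np.uint8); o[285:]=0
n,l,st,ce=cv2.connectedComponentsWithStats(o)
for i in np.argsort(-st[1:,4])[:3]+1: print(st[i],ce[i])
# top face: bright orange
i=np.argmax(st[1:,4])+1; vs=V[l==i]; print(np.percentile(vs,[5,25,50,75,95]))
t=((l==i)&(V>np.percentile(vs,50)-25)).astype(np.uint8)
c=max(cv2.findContours(t,0,1)[0],key=cv2.contourArea); r=cv2.minAreaRect(c); b=cv2.boxPoints(r); P=np.array([plane(w,*p,46)[:2] for p in b]); print(r,P.round(1).tolist(),P.mean(0))
e=P-np.roll(P,1,0); print(np.linalg.norm(e,axis=1),np.degrees(np.arctan2(e[:,1],e[:,0])))
x,y,ww,hh=st[i][:4]; im=w["image"][max(0,y-40):y+hh+60,max(0,x-60):x+ww+60]
cv2.imwrite("pics/cropC.png",cv2.resize(im,None,fx=3,fy=3)[:,:,::-1][:600,:800]); print(im.shape, max(0,x-60),max(0,y-40))
E
```

```text
clock: 13.2
eef_pos: [476.0, 240.4, 191.0]
eef_rot: [-2.849, 1.569, 2.88]
wrist_force: [0.5, 0.1, 0.3]
finger_gap: 60.2
clock: 13.45
eef_pos: [478.4, 234.3, 191.4]
eef_rot: [-2.043, 1.57, -2.603]
wrist_force: [0.5, -0.3, -0.1]
finger_gap: 60.1
[478.6 234.2 191.5] [[-0.     0.532  0.847]
 [-0.     0.847 -0.532]
 [-1.    -0.    -0.   ]] [ 0.39  0.29  1.61 -0.    1.24  0.95]
[ 225  158   44   35 1120] [247.30892857 174.33303571]
[123. 178. 197. 199. 200.]
((245.99484252929688, 176.5879364013672), (41.98624801635742, 26.77724266052246), 3.3664608001708984) [[454.4, 244.8], [470.1, 265.9], [502.6, 242.7], [487.6, 221.1]] [478.67909626 243.61503647]
[40.82482598 26.25981556 40.00179595 26.30409873] [ 144.41947008   53.47253024  -35.51608668 -124.73301653]
(135, 164, 3) 165 118
```

Battery top: centre (478.7,243.6), 41×26 mm, yaw −35°; consistent with the block. Descend and grip.

```bash
python3 -m jog '[{"grip":0.64,"tx":0.6,"ty":0.2,"tz":-0.12,"turn":0.5},{"grip":0.64,"tx":1.5,"ty":0.2,"tz":-0.12,"turn":0.5},{"grip":0.64,"tx":2.4,"ty":0.2,"tz":-0.12,"turn":0.5},{"grip":0.64,"tx":3.3,"ty":0.2,"tz":-0.12,"turn":0.5},{"grip":0.64,"tx":4.1,"ty":0.2,"tz":-0.12,"turn":0.5},{"grip":0.64,"tx":4.1,"ty":0.2,"tz":-0.12,"turn":0.5},{"grip":0.64,"tx":4.1,"ty":0.2,"tz":-0.12,"turn":0.5},{"grip":0.3,"tx":4.1,"ty":0.2,"tz":-0.12,"turn":0.5},{"grip":0.3,"tx":4.1,"ty":0.2,"tz":-0.12,"turn":0.5},{"grip":0.3,"tx":4.1,"ty":0.2,"tz":-0.12,"turn":0.5},{"grip":0.3,"tx":4.1,"ty":0.2,"tz":-0.12,"turn":0.5},{"grip":0.3,"tx":4.1,"ty":0.2,"tz":-0.12,"turn":0.5}]' 25
python3 -m jog '[{"grip":0.3,"tx":0,"ty":0,"tz":0,"turn":0},{"grip":0.3,"tx":0,"ty":0,"tz":0,"turn":0}]'
python3 - <<'E'
from h import *
from cell import manip
w=np.load("w7.npy",allow_pickle=True).item()
s=manip.read_state(); y=np.radians(17.4); c=np.array([518.8,-171.9])
ex=np.array([np.cos(y),np.sin(y)]);ey=np.array([-ex[1],ex[0]])
for p in ((48,70),(312,70)): p=plane(w,*p,50)[:2]-c; print((p@ex).round(1),(p@ey).round(1))
t=c-46*ex-36*ey; print(t,s["eef_pos"].round(1),shift([*t,s["eef_pos"][2]+24],s)[0].round(3),s["joints"].round(2))
E
```

```text
clock: 14.5
eef_pos: [479.4, 244.9, 29.6]
eef_rot: [0.966, 1.568, 0.355]
wrist_force: [0.0, -2.5, 8.5]
finger_gap: 41.8
clock: 14.67
eef_pos: [479.4, 244.9, 29.6]
eef_rot: [0.952, 1.568, 0.341]
wrist_force: [-0.9, -3.2, 8.7]
finger_gap: 42.0
-107.6 72.9
108.8 71.9
[ 485.67041341 -220.00852827] [479.4 244.9  29.6] [-0.611 -9.425  6.803] [ 0.4   0.52  1.72 -0.    0.9   1.02]
```

```bash
python3 -m jog '[{"grip":0.3,"tx":-0.5,"ty":0,"tz":0,"turn":0},{"grip":0.3,"tx":-1.4,"ty":0,"tz":0,"turn":0},{"grip":0.3,"tx":-2.3,"ty":-0.2,"tz":0.15,"turn":0},{"grip":0.3,"tx":-3.0,"ty":-0.7,"tz":0.5,"turn":-0.7},{"grip":0.3,"tx":-3.4,"ty":-1.4,"tz":1.0,"turn":-1.5},{"grip":0.3,"tx":-3.4,"ty":-2.2,"tz":1.58,"turn":-2.3},{"grip":0.3,"tx":-3.4,"ty":-3.0,"tz":2.16,"turn":-3.2},{"grip":0.3,"tx":-3.4,"ty":-3.8,"tz":2.74,"turn":-4.1},{"grip":0.3,"tx":-3.4,"ty":-4.6,"tz":3.32,"turn":-5},{"grip":0.3,"tx":-3.4,"ty":-5.4,"tz":3.9,"turn":-6},{"grip":0.3,"tx":-3.4,"ty":-6.2,"tz":4.48,"turn":-7},{"grip":0.3,"tx":-3.4,"ty":-7.0,"tz":5.05,"turn":-8}]'
python3 - <<'E'
from h import *
from cell import manip
s=manip.read_state(); q,T=shift([485.7,-220,53.6],s); print(s["eef_pos"].round(1),q.round(3),T.round(3))
E
```

```text
clock: 15.67
eef_pos: [482.8, -101.4, 164.8]
eef_rot: [-0.481, 1.569, -0.252]
wrist_force: [0.1, 0.6, -1.3]
finger_gap: 42.1
[ 482.8 -101.4  164.8] [ 2.78  -2.901 -0.606] [[ 0.002 -0.227  0.974]
 [-0.     0.974  0.227]
 [-1.    -0.001  0.001]]
```

```bash
python3 -m jog '[{"grip":0.3,"tx":0,"ty":-0.9,"tz":-0.2,"turn":-0.3},{"grip":0.3,"tx":0,"ty":-1.8,"tz":-0.4,"turn":-0.7},{"grip":0.3,"tx":0,"ty":-2.5,"tz":-0.6,"turn":-0.7},{"grip":0.3,"tx":0,"ty":-2.85,"tz":-0.6,"turn":-0.7},{"grip":0.3,"tx":0,"ty":-2.85,"tz":-0.6,"turn":-0.7},{"grip":0.3,"tx":0,"ty":-2.85,"tz":-0.6,"turn":-0.7},{"grip":0.3,"tx":0,"ty":-2.85,"tz":-0.6,"turn":-0.7}]'
python3 - <<'E'
from h import *
from cell import manip
w=cam("wrist","pics/w10.png"); np.save("w10.npy",w,allow_pickle=True)
s=manip.read_state(); q,T=shift([485.7,-220,53.6],s); print(s["eef_pos"].round(1),q.round(3),T.round(3))
E
```

```text
clock: 16.25
eef_pos: [485.1, -214.8, 163.9]
eef_rot: [0.965, 1.571, 1.263]
wrist_force: [-0.5, -0.2, 0.5]
finger_gap: 41.6
[ 485.2 -214.7  164. ] [ 2.759 -0.131 -0.027] [[ 0.    -0.294  0.956]
 [ 0.     0.956  0.294]
 [-1.     0.     0.   ]]
```

View pics/w10.png

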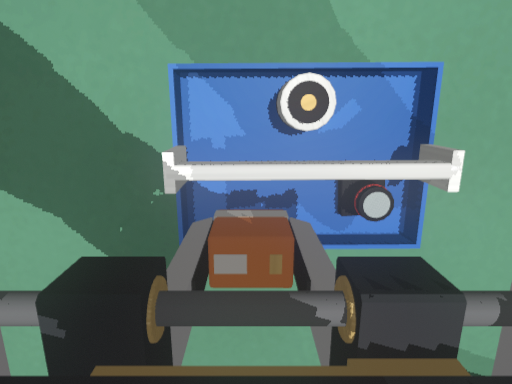

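Both parts stand upright in the tray (wheel 307,102; camera 375,203), and the battery hangs over the free area behind the bar (251,250). Lower it.

```bash
python3 -m jog '[{"grip":0.3,"tx":0,"ty":-0.15,"tz":-0.05,"turn":0},{"grip":0.3,"tx":0.7,"ty":-0.15,"tz":-0.05,"turn":0},{"grip":0.3,"tx":1.5,"ty":-0.15,"tz":-0.05,"turn":0},{"grip":0.3,"tx":2.2,"ty":-0.15,"tz":-0.05,"turn":0},{"grip":0.3,"tx":2.55,"ty":-0.15,"tz":-0.05,"turn":0},{"grip":0.3,"tx":2.65,"ty":-0.15,"tz":-0.05,"turn":0},{"grip":0.3,"tx":2.7,"ty":-0.15,"tz":-0.05,"turn":0},{"grip":0.3,"tx":2.72,"ty":-0.15,"tz":-0.05,"turn":0},{"grip":0.3,"tx":2.72,"ty":-0.15,"tz":-0.05,"turn":0}]';  python3 -m jog '[{"grip":0.3,"tx":0.01,"ty":0,"tz":0,"turn":0},{"grip":0.3,"tx":0.02,"ty":0,"tz":0,"turn":0},{"grip":0.3,"tx":0.03,"ty":0,"tz":0,"turn":0},{"grip":0.3,"tx":0.03,"ty":0,"tz":0,"turn":0}]'
```

```text
clock: 17.05
eef_pos: [485.4, -222.5, 56.1]
eef_rot: [-0.791, 1.569, -0.494]
wrist_force: [-1.0, 0.1, -0.6]
finger_gap: 41.7
clock: 17.38
eef_pos: [484.9, -222.4, 54.0]
eef_rot: [-0.855, 1.57, -0.559]
wrist_force: [-0.4, -0.3, -1.2]
finger_gap: 42.1
```

```bash
python3 -m jog '[{"grip":0.3,"tx":0.005,"ty":0,"tz":0,"turn":0},{"grip":0.3,"tx":0.01,"ty":0,"tz":0,"turn":0},{"grip":0.3,"tx":0.015,"ty":0,"tz":0,"turn":0},{"grip":0.3,"tx":0.015,"ty":0,"tz":0,"turn":0}]'
```

```text
clock: 17.72
eef_pos: [484.9, -222.4, 53.6]
eef_rot: [-0.826, 1.571, -0.529]
wrist_force: [-2.7, -0.1, 5.7]
finger_gap: 42.1
```

Contact again. Release, rise, and turn the jaws across the bar.

```bash
python3 -m jog '[{"grip":0.57,"tx":0,"ty":0,"tz":0,"turn":0},{"grip":0.57,"tx":0,"ty":0,"tz":0,"turn":0},{"grip":0.57,"tx":0,"ty":0,"tz":0,"turn":0},{"grip":0.57,"tx":0,"ty":0,"tz":0,"turn":0},{"grip":0.57,"tx":-0.3,"ty":0,"tz":0,"turn":0},{"grip":0.57,"tx":-1.1,"ty":0,"tz":0,"turn":0},{"grip":0.57,"tx":-2.1,"ty":0,"tz":0,"turn":0},{"grip":0.57,"tx":-3,"ty":0,"tz":0,"turn":0},{"grip":0.57,"tx":-3.2,"ty":0,"tz":0,"turn":0}]'
python3 - <<'E'
from h import *
from cell import manip
s=manip.read_state(); q,T=shift([519.8,-175.2,180],s); print(s["eef_pos"].round(1),q.round(2),T.round(3),s["joints"].round(2))
E
```

```text
clock: 18.47
eef_pos: [486.4, -223.2, 188.0]
eef_rot: [-0.794, 1.562, -0.497]
wrist_force: [0.8, -0.7, 1.3]
finger_gap: 53.5
[ 486.4 -223.2  188. ] [0.2  0.9  1.15] [[ 0.008 -0.292  0.956]
 [-0.004  0.956  0.293]
 [-1.    -0.006  0.006]] [-0.5   0.29  1.61  0.    1.22 -0.8 ]
```

```bash
python3 -m jog '[{"grip":0.3,"tx":0,"ty":0.5,"tz":0.5,"turn":1.1},{"grip":0.3,"tx":0,"ty":0.9,"tz":1.1,"turn":2.2},{"grip":0.3,"tx":0,"ty":0.9,"tz":1.1,"turn":3.3},{"grip":0.3,"tx":0,"ty":0.9,"tz":1.1,"turn":4.4},{"grip":0.3,"tx":0,"ty":0.9,"tz":1.1,"turn":5.5},{"grip":0.3,"tx":0,"ty":0.9,"tz":1.1,"turn":6.6},{"grip":0.3,"tx":0,"ty":0.9,"tz":1.1,"turn":7.7},{"grip":0.3,"tx":0,"ty":0.9,"tz":1.1,"turn":8.8},{"grip":0.3,"tx":0,"ty":0.9,"tz":1.1,"turn":9.9},{"grip":0.3,"tx":0,"ty":0.9,"tz":1.1,"turn":11},{"grip":0.3,"tx":0,"ty":0.9,"tz":1.1,"turn":12.1},{"grip":0.3,"tx":0,"ty":0.9,"tz":1.1,"turn":13.2}]'
python3 -m jog '[{"grip":0.3,"tx":0,"ty":0,"tz":0,"turn":1},{"grip":0.3,"tx":0,"ty":0,"tz":0,"turn":1.8},{"grip":0.3,"tx":0,"ty":0,"tz":0,"turn":1.8},{"grip":0.3,"tx":0,"ty":0,"tz":0,"turn":1.8},{"grip":0.3,"tx":0,"ty":0,"tz":0,"turn":1.8}]'
python3 - <<'E'
from h import *
from cell import manip
w=cam("wrist","pics/w11.png"); np.save("w11.npy",w,allow_pickle=True)
s=manip.read_state(); q,T=shift([519.8,-175.2,91],s); print(s["eef_pos"].round(1),q.round(3),T.round(3))
for a in (8,16,24): print(proj(w,np.array([519.8,-175.2,96])+0))
ey=np.array([-.299,.954,0]);ex=np.array([.954,.299,0]);c=np.array([519.8,-175.2,96])
for x in(20,50,95):
  for yy in (-6,6): print(x,yy,proj(w,c+x*ex+yy*ey).round(0))
g=cv2.cvtColor(w["image"],cv2.COLOR_RGB2HSV)
for v in (60,90,120,150,180):
    r=np.where((g[v,150:370,1]<70)&(g[v,150:370,2]>100))[0]+150; print(v,r.min() if len(r) else None,r.max() if len(r) else None,len(r))
E
```

```text
clock: 19.47
eef_pos: [516.3, -175.0, 181.7]
eef_rot: [0.71, 1.571, -0.381]
wrist_force: [0.6, -0.7, 0.0]
finger_gap: 28.2
clock: 19.88
eef_pos: [516.3, -175.1, 181.4]
eef_rot: [0.911, 1.571, -0.36]
wrist_force: [0.4, 0.5, 0.3]
finger_gap: 28.0
[ 516.3 -175.1  181.3] [2.258 0.082 0.029] [[ 0.     0.956  0.295]
 [-0.     0.295 -0.956]
 [-1.     0.     0.   ]]
[252.53642445 197.73404537]
[252.53642445 197.73404537]
[252.53642445 197.73404537]
20 -6 [260. 173.]
20 6 [245. 173.]
50 -6 [260. 133.]
50 6 [244. 133.]
95 -6 [261.  70.]
95 6 [244.  70.]
60 232 274 43
90 245 261 17
120 245 305 44
150 245 261 17
180 174 260 36
```

View pics/w11.png

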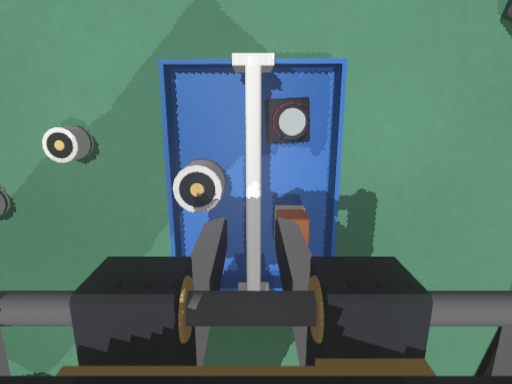

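All three parts stand upright (wheel 198,187; camera 292,122; battery 292,215). The bar at columns 245–261 matches the prediction (244–260) and lies centred and parallel between the fingers. Descend on the bar and grip.

```bash
python3 -m jog '[{"grip":0.3,"tx":0.5,"ty":0.08,"tz":0.03,"turn":0},{"grip":0.3,"tx":1.2,"ty":0.08,"tz":0.03,"turn":0},{"grip":0.3,"tx":1.8,"ty":0.08,"tz":0.03,"turn":0},{"grip":0.3,"tx":2.1,"ty":0.08,"tz":0.03,"turn":0},{"grip":0.3,"tx":2.22,"ty":0.08,"tz":0.03,"turn":0},{"grip":0.3,"tx":2.22,"ty":0.08,"tz":0.03,"turn":0},{"grip":0.3,"tx":2.22,"ty":0.08,"tz":0.03,"turn":0},{"grip":0.3,"tx":2.22,"ty":0.08,"tz":0.03,"turn":0}]'
python3 -m jog '[{"grip":0.22,"tx":0,"ty":0,"tz":0,"turn":0},{"grip":0.18,"tx":0,"ty":0,"tz":0,"turn":0},{"grip":0.15,"tx":0,"ty":0,"tz":0,"turn":0},{"grip":0.12,"tx":0,"ty":0,"tz":0,"turn":0},{"grip":0.0,"tx":0,"ty":0,"tz":0,"turn":0},{"grip":0.0,"tx":0,"ty":0,"tz":0,"turn":0},{"grip":0.0,"tx":0,"ty":0,"tz":0,"turn":0},{"grip":0.0,"tx":0,"ty":0,"tz":0,"turn":0}]' 58
```

```text
clock: 20.6
eef_pos: [520.4, -175.5, 93.8]
eef_rot: [0.886, 1.569, -0.388]
wrist_force: [-0.2, -0.2, 0.7]
finger_gap: 28.0
clock: 21.27
eef_pos: [520.0, -175.6, 92.7]
eef_rot: [0.614, 1.57, -0.66]
wrist_force: [0.1, -3.1, 5.9]
finger_gap: 11.6
```

```bash
python3 -m jog '[{"grip":0,"tx":-0.03,"ty":0,"tz":0,"turn":0},{"grip":0,"tx":-0.08,"ty":0,"tz":0,"turn":0},{"grip":0,"tx":-0.15,"ty":0,"tz":0,"turn":0},{"grip":0,"tx":-0.22,"ty":0,"tz":0,"turn":0},{"grip":0,"tx":-0.3,"ty":0,"tz":0,"turn":0},{"grip":0,"tx":-0.38,"ty":0,"tz":0,"turn":0},{"grip":0,"tx":-0.44,"ty":0,"tz":0,"turn":0},{"grip":0,"tx":-0.48,"ty":0,"tz":0,"turn":0},{"grip":0,"tx":-0.5,"ty":0,"tz":0,"turn":0},{"grip":0,"tx":-0.5,"ty":0,"tz":0,"turn":0},{"grip":0,"tx":-0.5,"ty":0,"tz":0,"turn":0},{"grip":0,"tx":-0.5,"ty":0,"tz":0,"turn":0}]'
python3 - <<'E'
from h import *
from cell import manip
w=cam("wrist","pics/w12.png"); s=manip.read_state(); print(s["eef_pos"],s["wrist_force"],s["moment"],s["finger_gap"])
w2=cam("side","pics/s12.png")
# rim line slope and far edge of tray in the wrist image (tool frame): compare later
h=cv2.cvtColor(w["image"],cv2.COLOR_RGB2HSV); m=((h[...,0]>105)&(h[...,0]<125)&(h[...,1]>150)&(h[...,2]>40))
for x in (180,200,220,290,310,330): print(x,np.argmax(m[:,x]),end="; ")
for r in (80,120,160,200): q=np.where(m[r])[0]; print(r,q.min(),q.max())
E
```

```text
clock: 22.27
eef_pos: [519.7, -175.2, 112.2]
eef_rot: [-2.287, 1.571, 2.722]
wrist_force: [-0.2, 0.1, -5.1]
finger_gap: 11.0
[ 519.68046257 -175.25339135  112.19297082] [ 0.0699256  -1.70056694 -6.59088322] [ 0.0029486  -0.01526157 -0.00209288] 11.374771135374461
180 49; 200 0; 220 0; 290 48; 310 42; 330 42; 80 118 383
120 121 380
160 125 376
200 129 372
```

It lifts level, with about 7 N carried and moments near zero. Continue up.

```bash
python3 -m jog '[{"grip":0,"tx":-0.05,"ty":0,"tz":0,"turn":0},{"grip":0,"tx":-0.15,"ty":0,"tz":0,"turn":0},{"grip":0,"tx":-0.3,"ty":0,"tz":0,"turn":0},{"grip":0,"tx":-0.5,"ty":0,"tz":0,"turn":0},{"grip":0,"tx":-0.7,"ty":0,"tz":0,"turn":0},{"grip":0,"tx":-0.9,"ty":0,"tz":0,"turn":0},{"grip":0,"tx":-1.1,"ty":0,"tz":0,"turn":0},{"grip":0,"tx":-1.3,"ty":0,"tz":0,"turn":0},{"grip":0,"tx":-1.5,"ty":0,"tz":0,"turn":0},{"grip":0,"tx":-1.7,"ty":0,"tz":0,"turn":0},{"grip":0,"tx":-1.9,"ty":0,"tz":0,"turn":0},{"grip":0,"tx":-2.1,"ty":0,"tz":0,"turn":0}]'
python3 -m jog '[{"grip":0,"tx":-0.18,"ty":0,"tz":0,"turn":0},{"grip":0,"tx":-0.33,"ty":0,"tz":0,"turn":0},{"grip":0,"tx":-0.45,"ty":0,"tz":0,"turn":0},{"grip":0,"tx":-0.53,"ty":0,"tz":0,"turn":0},{"grip":0,"tx":-0.58,"ty":0,"tz":0,"turn":0},{"grip":0,"tx":-0.6,"ty":0,"tz":0,"turn":0},{"grip":0,"tx":-0.6,"ty":0,"tz":0,"turn":0},{"grip":0,"tx":-0.6,"ty":0,"tz":0,"turn":0},{"grip":0,"tx":-0.6,"ty":0,"tz":0,"turn":0},{"grip":0,"tx":-0.6,"ty":0,"tz":0,"turn":0},{"grip":0,"tx":-0.6,"ty":0,"tz":0,"turn":0},{"grip":0,"tx":-0.6,"ty":0,"tz":0,"turn":0}]'
python3 - <<'E'
from h import *
from cell import manip
w=cam("wrist","pics/w13.png"); s=manip.read_state(); print(s["eef_pos"],s["wrist_force"],s["moment"],s["finger_gap"],abs(s["qd"]).max())
a=cam("scene","pics/sc13.png"); cam("side","pics/s13.png")
i0=cv2.imread("pics/w12.png");i1=cv2.imread("pics/w13.png")
h=cv2.cvtColor(w["image"],cv2.COLOR_RGB2HSV); m=((h[...,0]>105)&(h[...,0]<125)&(h[...,1]>150)&(h[...,2]>40))
for x in (180,200,290,310,330): print(x,np.argmax(m[20:,x])+20,end="; ")
for r in (80,120,160,200): q=np.where(m[r])[0]; print(r,q.min(),q.max())
def lens(i,box,f): 
    x0,y0,x1,y1=box; hh=cv2.cvtColor(i[y0:y1,x0:x1],cv2.COLOR_BGR2HSV); k=f(hh); ys,xs=np.nonzero(k); return len(xs),xs.mean()+x0,ys.mean()+y0
for i in (i0,i1):
    print("cam",lens(i,(265,60,375,180),lambda q:(q[...,1]<70)&(q[...,2]>100)),"wheel",lens(i,(120,150,235,245),lambda q:(q[...,1]<60)&(q[...,2]>140)),"bat",lens(i,(260,180,372,285),lambda q:(q[...,0]<18)&(q[...,1]>120)))
A=cv2.imread("pics/sc13.png")[90:250,170:370]; cv2.imwrite("pics/final.png",np.hstack([cv2.resize(A,(400,320)),cv2.resize(i1,(400,320))]))
E
```

```text
clock: 23.37
eef_pos: [519.7, -175.3, 197.2]
eef_rot: [-1.807, 1.571, -3.081]
wrist_force: [-0.1, 0.5, -6.8]
finger_gap: 11.5
clock: 24.37
eef_pos: [519.7, -175.2, 220.2]
eef_rot: [-2.261, 1.571, 2.748]
wrist_force: [-0.4, 0.9, -6.6]
finger_gap: 11.4
[ 519.74502426 -175.27920589  220.27117269] [ 0.01558618 -0.34484889 -6.29829002] [-0.01640093 -0.05635443  0.02260709] 11.200126989640925 0.0019763337492732956
180 49; 200 20; 290 48; 310 42; 330 42; 80 118 383
120 121 380
160 125 376
200 129 372
cam (1321, np.float64(307.86903860711584), np.float64(131.86222558667674)) wheel (928, np.float64(164.59159482758622), np.float64(209.67995689655172)) bat (141, np.float64(306.60283687943263), np.float64(253.00709219858157))
cam (1314, np.float64(307.8310502283105), np.float64(131.79756468797564)) wheel (873, np.float64(164.08820160366554), np.float64(209.8946162657503)) bat (144, np.float64(306.71527777777777), np.float64(253.03472222222223))
```

```bash
python3 - <<'E'
from h import *
from cell import manip
w=cam("wrist"); z=20+127.5+30; y=np.radians(17.2); c=np.array([519.7,-175.3])
ex=np.array([np.cos(y),np.sin(y)]);ey=np.array([-ex[1],ex[0]])
for p in ((110,80),(110,-80)): print(p,proj(w,[*(c+p[0]*ex+p[1]*ey),z]).round(1))
for r in (80,200): # side width -> depth along the rim
    a,b={80:(118,383),200:(129,372)}[r]
    A,B=plane(w,a,r,z),plane(w,b+1,r,z); print(r,np.linalg.norm(A-B).round(1),((A[:2]-c)@ex).round(1))
E
```

```text
(110, 80) [112.3  39.7]
(110, -80) [388.8  38.5]
80 158.4 87.8
200 158.9 13.6
```

Level to within about 0.5°, still, and 127 mm up. Handing in.

```bash
python3 -c "
from cell import manip
print(manip.sign_off())"
```

```text
the job is handed in; nothing more can be done
None
```

I set the wheel (the largest of the three, measured at 43.8 mm across), the star camera and the battery into the tray in that order. Each went down slowly until the wrist force showed contact, and only then was released. I then gripped the bar at its middle with 58 N, lifted straight up 127 mm, and handed in at about 24 s while holding it there.

**Last checks:**
- **Stillness and load:** joint speed was below 0.002 rad/s, and the wrist carried about 6.3–6.8 N. The parts and tray should weigh about 7.2 N, so this is slightly low. The wrist moment was close to zero.
- **Level:** the tray measures level to about 0.5° from its rim in the wrist image.
- **Parts in the tray:** the camera and battery stayed put to within 0.2 pixel between the start and end of the lift, and the wheel to within about 0.5 pixel.

**Disagreements and gaps:**
- My first estimate of the tray's centre was about 3.5 mm off in y. I corrected it before placing the camera and battery.
- The wheel pressed the tray floor with a peak of about 14 N before release.
- My final overview picture was refused because the 12-picture limit was used up. The last checks are therefore numeric, and I did not separately check the bystander tools or the satellite at the end.

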